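# Change over the flow chamber in a bonding fixture

## Robot

A 7-joint arm with a two-finger parallel gripper is mounted at the origin on the work surface. World frame = base frame: x ahead of the robot, y to its left, z up, the work surface at z = 0. Lengths are in m, angles in rad, forces in N, time in s.
With the tool pointing down it reaches from about 0.35 to 0.775 m from the base axis. Payload 3.1 kg.
Tool frame: the origin (TCP) lies at the very end of the fingers, on their centre line; the grasp point (between the pads) lies r.grip_point_offset behind it (r.grip_point_offset is the distance from the TCP to the grasp point, in m); z points along the fingers, y is the direction in which the jaws open and shut (so a half turn about z gives the same grasp; the last joint's range is limited). The gripper opens to 85 mm and grips with 20 to 120 N. Pads are 22 mm wide; open, the fingers measure 114 mm over their backs; the gripper's body (76 mm by 85 mm) begins 54 mm behind the grasp point. The pads swing forward as they close: fully open they stand 13 mm farther back than shut.
Start: joints at [-1.248, 0.311, 0.014, 1.512, -0.004, 1.319, -0.027], TCP at [0.196, 0.514, 0.204] pointing down, gripper open.
Joint ranges: [-2.7, 2.7], [-0.3, 1.91], [-1.27, 1.3], [0.12, 2.57], [-1.44, 4.58], [0.2, 2.03], [-3.05, 3.05]. Speed limits (rad/s): [2.79, 2.79, 3.14, 3.14, 3.14, 3.14, 3.14].

## Interface

Orientations are given as a unit quaternion [x, y, z, w].
In Python, from cell import r, telemetry, grab_frame, job gives the robot as it stands. Calls block until the motion is done:
- r.movep(position, orientation): joint-space move of the TCP to a pose.
- r.move_straight(position, orientation=None, speed=0.15, max_force=None): straight line of the TCP; orientation=None keeps the orientation; speed is the mean speed in m/s. With max_force (N) it stops when the force on the tool has changed by that much, and returns True; else False.
- r.goto_joints(angles): joint-space move.
- r.gripper_open() and r.close_gripper(strength=None): open the fingers fully, or close them until they stop; strength is the grip in N (None keeps the last).
- r.dwell(seconds).
- r.solve_ik(position, orientation): joint angles nearest the present ones, or None.
- telemetry.observe(): the state.
- grab_frame(name): name is "side" or "top"; returns a dict with "img" (480x640x3 uint8, red, green, blue), "z_map" (480x640 float32, m along the optical axis (not along the pixel's ray), 0 where there is no reading), "intrinsics" (3x3 intrinsics, pixels), "k1" (the pictures are not rectified: a ray, as slopes to the right and down, at radius r is drawn at 1 + k1 r^2 times it, then the intrinsics apply), "camera_from_world" (4x4, takes a point from world to camera coordinates). Camera axes: x right, y up, looking along -z (the intrinsics and any distortion apply to the point x, -y, -z); pixel columns grow to the right and rows downward; lengths in m; the calibration is good to about 2 mm. A picture is of the moment at which its call begins.
A pose or a line that the arm cannot do raises r.MotionError and nothing moves.
- job.sign_off(): hands the job in, once; it reports no verdict.
The state is a dict: "time_s": time; "joints": joint angles; "dq": joint speeds; "joint_torque": joint torques, N m; "eef_pos": TCP position; "ee_rot": TCP orientation; "force": force on the tool from outside, world axes, zero at the start; "torque": the same for the moment, N m; "gripper_width": opening from 0.0 (shut) to 1.0 (fully open).
Only numpy, scipy, OpenCV 4.12 (cv2) and the standard library are available. Lean on these libraries where they do the work, as an engineer would, in place of code of your own. Each camera call takes 0.05 s, during which the arm holds its last target.

## Task

The flow chamber in the bonding fixture has cured: throw the toggle clamp's red handle right back so that its arm stands up past vertical, lift the chamber out and lay it squarely on the empty cooling block. Then take the chamber waiting on the blue mat, seat it fully down between the fixture's dowels and throw the clamp shut on it until it locks. Carry the chambers level, set them down gently, and leave the chamber that is already cooling and everything else on the bench where it is.

Things in the scene. Friction and masses are not known exactly. Their poses are not given: they have to be found in the camera images.
- clamp_handle (a joint): Handle of a vertical-handle toggle clamp, rad: 0 = upright, clamp shut and locked past centre (starts here); grows as it is thrown back, away from the nest, about a level hinge; 1.08 = open stop, leaning back 62 degrees. Dead centre is near 0.1: up to 0.2 the arm hardly moves and a spring resists (about 5 N at the grip); beyond that it moves easily and stays where left.
- clamp_arm (a joint): Arm of the clamp, rad: about 0 = level, shut; driven by the handle, it swings up as that goes back: vertical (1.57) at handle 0.98, 1.79 at the stop. Its sprung spindle (rubber pad 22 mm across), 92 mm from its pin, presses the middle of the chamber's top with about 6 N when shut. Standing open its end is 165 mm above the bench, over the clamp, clear of the nest.
- handle_pivot (a point): Hinge axis of the clamp handle, 57 mm above the bench, 108 mm from the nest's centre along x. Axes as the nest's: x level, from nest to clamp; the hinge runs along y; z up. The handle's straight line starts here: along z at 0, leaning towards x as it opens.
- handle_grip (a point): Point on the axis of the handle's red round grip, 95 mm from the hinge (grip 18 mm thick, from 44 to 121 mm from the hinge): 152 mm above the bench when shut, about 102 mm when open. Its z runs along the handle to its end, y along the hinge. Nothing stands within 40 mm on either side.
- nest (a point): Centre of the platen's top, 32 mm above the bench, a chamber's seat: x along it towards the clamp, z up. Platen 104 x 54 mm on a base 12 mm thick, 104 mm wide, from x = -80 to 170 mm. Eight dowels 8 mm thick, bullet noses, tops 14 mm above this point, leave a chamber 2 mm clear all round: long sides at x = +-42 mm, ends at y = +-18 mm; the middle of the long sides is free down to the base.
- mid_cured (a point): Centre (half-way up) of the cured flow chamber, which starts in the nest under the clamp. Each of the three like chambers is a flat block 110 (x) x 60 (y) x 20 (z) mm, about 0.17 kg, black below and white above with two dark channels and four brass ports; either way round is alike.
- chamber_cured: The cured chamber itself; origin at the centre of its underside, axes as mid_cured.
- mid_next (a point): Centre of the next flow chamber, same shape, which starts on the blue mat, its underside 3 mm above the bench.
- chamber_next: The next chamber itself; origin at the centre of its underside, axes as mid_next.
- mid_cool (a point): Centre of the flow chamber that is already cooling on the other cooling block. Leave it there.
- chamber_cool: The cooling chamber itself; origin at the centre of its underside.
- free_top (a point): Centre of the top face of the empty cooling block: finned aluminium, 130 (x) x 76 (y) x 16 mm, flat top 16 mm above the bench, fixed. The cured chamber's 110 mm length lies along this point's x.
- mat: Blue mat, 150 x 84 x 3 mm, fixed, on which the next chamber waits; origin at the centre of its underside.
- block_used: The other cooling block, like the empty one, which carries the cooling chamber; fixed; origin at the centre of its underside.
- fixture: The whole bonding fixture, fixed; origin on the bench under the nest's centre; axes as the nest's.
- adhesive: Bystander: amber glass bottle, 42 mm across, 105 mm tall; origin at the centre of its underside.
- wash: Bystander: white bottle with a red cap, 64 mm across, 150 mm tall; origin at the centre of its underside.
- slidebox: Bystander: green slide box, 100 x 87 x 34 mm; origin at the centre of its underside.
- marker: Bystander: marker pen with a red cap, 135 mm long, 16 mm thick, lying; origin under its middle, x along it.
- dishes: Bystander: stack of three round dishes, 92 mm across, 42 mm tall; origin at the centre of its underside.
- tape: Bystander: yellow roll of tape lying flat, 84 mm across, 24 mm tall; origin at the centre of its underside.
- block_free: The empty cooling block itself; origin at the centre of its underside, axes as free_top.
Mind the look-alikes: they are no part of the job. Leave any purple look-alike of the chamber_cured alone.

How it is judged:
On the way, in this order (a step that is already met when the one before it is completed fails the run):
1. the clamp is thrown open, its arm up to vertical or past it, with the cured chamber still in the nest (value of joint clamp_arm above 1.55 rad and x of chamber_cured in the frame of nest between -0.006 and 0.006 m and y of chamber_cured in the frame of nest between -0.006 and 0.006 m and z of chamber_cured in the frame of nest below 0.006 m), for 0.2 s.
2. the cured chamber is lifted clear of the dowels (z of chamber_cured in the frame of nest above 0.025 m), for 0.1 s.
3. the cured chamber lies squarely on the empty cooling block, let go (x of mid_cured in the frame of free_top between -0.015 and 0.015 m and y of mid_cured in the frame of free_top between -0.012 and 0.012 m and z of mid_cured in the frame of free_top between 0.006 and 0.013 m and angle between the x axis of mid_cured and the x axis of free_top, either way round below 0.2 rad and contact force between the fingers and chamber_cured below 0.1 N), for 0.2 s.
4. the next chamber lies fully down in the nest, let go, with the clamp still open (x of mid_next in the frame of nest between -0.004 and 0.004 m and y of mid_next in the frame of nest between -0.004 and 0.004 m and z of mid_next in the frame of nest below 0.0125 m and angle between mid_next's own z axis and vertical below 0.04 rad and angle between the x axis of mid_next and the x axis of nest, either way round below 0.08 rad and contact force between the fingers and chamber_next below 0.1 N and value of joint clamp_arm above 0.6 rad), for 0.2 s.
At the end, for the whole second after the job is handed in: Cured chamber at rest on the block that was empty: centred within 15 mm along, 12 mm across, square within 0.2 rad. Next chamber at rest fully down in the nest: within 4 mm of its centre, 2.5 mm of the platen, level within 0.04 rad. Clamp handle home past centre, below 0.06 rad. Both let go (all of step 3 and x of mid_next in the frame of nest between -0.004 and 0.004 m and y of mid_next in the frame of nest between -0.004 and 0.004 m and z of mid_next in the frame of nest below 0.0125 m and angle between mid_next's own z axis and vertical below 0.04 rad and angle between the x axis of mid_next and the x axis of nest, either way round below 0.08 rad and value of joint clamp_handle below 0.06 rad and contact force between the fingers and chamber_next below 0.1 N and linear speed of each of chamber_cured, chamber_next below 0.02 m/s); the robot touches nothing.
It fails at once if a chamber that is being moved is tipped more than 20 degrees (angle between any of mid_cured, mid_next's own z axis and vertical above 0.35 rad).
It fails at once if a chamber is let fall (faster than 0.5 m/s with the fingers off it: a drop of some 13 mm) ((linear speed of chamber_cured above 0.5 m/s and contact force between the fingers and chamber_cured below 0.1 N) or (linear speed of chamber_next above 0.5 m/s and contact force between the fingers and chamber_next below 0.1 N)).
It fails at once if a chamber is banged or pressed down (over 60 N on the block, the fixture or the mat) (contact force between chamber_cured and block_free above 60 N or contact force between any of chamber_next, chamber_cured and fixture above 60 N or contact force between chamber_next and mat above 60 N).
It fails at once if the chamber that is already cooling is moved by more than 10 mm (distance of mid_cool from where it was at the start of the episode above 0.01 m).
It fails at once if another thing on the bench is moved by more than 25 mm or knocked over (distance of any of adhesive, wash, slidebox, marker, dishes, tape from where it was at the start of the episode above 0.025 m or angle between any of adhesive, wash, slidebox, marker, dishes, tape's own z axis and vertical above 0.5 rad).
It also fails if it takes over 72 s, if anything falls off the work surface, if the arm or the gripper's body presses on something with over 40 N, if the wrist force passes 120 N, or if a joint passes its speed limit or range.

## Working session

There is one attempt and no reset: what is moved stays moved. The work goes in short steps, each a Python script; the robot and the scene stay as the last script left them, time stands still between calls to the robot, and variables do not carry over. Pictures are saved under pics/ and viewed, and the job is handed in when it is done.

```bash
ls; mkdir -p pics; cat > h.py <<'E'
import numpy as np, cv2
from cell import r, telemetry, grab_frame, job
def save(n,crop=None,scale=1,cam=None,f=None):
    f=f or grab_frame(cam); im=f["img"][:,:,::-1]
    if crop: x0,y0,x1,y1=crop; im=im[y0:y1,x0:x1]
    im=cv2.resize(im,None,fx=scale,fy=scale,interpolation=cv2.INTER_CUBIC)
    cv2.imwrite(n,im); return f
def rays(f,uv):
    uv=np.atleast_2d(np.array(uv,float)); K=f["intrinsics"]
    d=np.c_[(uv[:,0]-K[0,2])/K[0,0],(uv[:,1]-K[1,2])/K[1,1]]
    u=d.copy()
    for _ in range(30): u=d/(1+f["k1"]*(u**2).sum(1,keepdims=True))
    T=np.linalg.inv(f["camera_from_world"])
    c=np.c_[u[:,0],-u[:,1],-np.ones(len(u))]
    return T[:3,3], c@T[:3,:3].T
def atz(f,uv,z):
    o,d=rays(f,uv); return o+d*((z-o[2])/d[:,2])[:,None]
def bydepth(f,uv):
    o,d=rays(f,uv); uv=np.atleast_2d(uv).astype(int)
    return o+d*f["z_map"][uv[:,1],uv[:,0]][:,None]
E
python3 - <<'E'
from h import *
import pickle
for c in("top","side"):
    f=save(f"pics/{c}0.png",cam=c); pickle.dump(f,open(f"{c}0.pkl","wb"))
    T=np.linalg.inv(f["camera_from_world"]);print(c,T.round(3),f["intrinsics"],f["k1"])
s=telemetry.observe();print(s); print(r.grip_point_offset)
E
```

```text
pics
top [[-0.014  0.979 -0.204  0.341]
 [-1.    -0.013  0.004 -0.023]
 [ 0.002  0.204  0.979  1.048]
 [ 0.     0.     0.     1.   ]] [[443.22707636   0.         318.72041719]
 [  0.         443.22707636 246.32498123]
 [  0.           0.           1.        ]] -0.025120087902580572
side [[ 0.997  0.061 -0.047  0.456]
 [-0.074  0.604 -0.793 -1.028]
 [-0.02   0.795  0.607  0.876]
 [ 0.     0.     0.     1.   ]] [[595.76478009   0.         318.8299311 ]
 [  0.         595.76478009 226.39394308]
 [  0.           0.           1.        ]] -0.14546277306505132
{'time_s': 0.1, 'joints': array([-1.24767145,  0.311648  ,  0.01397441,  1.51292437, -0.00437766,
        1.31920155, -0.02717888]), 'dq': array([-3.55986626e-05, -2.78489383e-03,  6.17936091e-04, -4.37485325e-03,
       -1.95077480e-04, -1.32718454e-03, -2.03944896e-04]), 'joint_torque': array([ 6.35460838e-04, -3.80852079e+01,  1.46684130e-01, -2.31240195e+01,
        1.23056676e-02,  8.10462108e-03, -8.58838462e-06]), 'eef_pos': array([0.19596144, 0.51312798, 0.20251729]), 'ee_rot': array([ 1.81343011e-01,  9.83419318e-01, -1.06593491e-03, -1.42791492e-04]), 'force': array([-0.28434038, -0.01893891,  0.24994218]), 'torque': array([-0.04072784, -0.01120089, -0.00613623]), 'gripper_width': 1.000147901651074}
0.0187
```

View pics/top0.png

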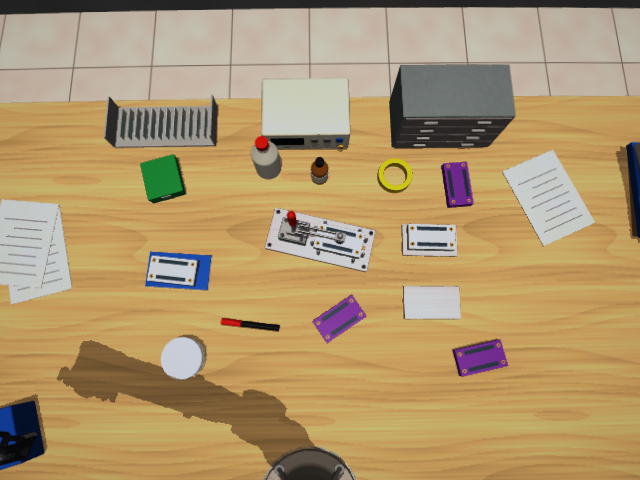

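View pics/side0.png

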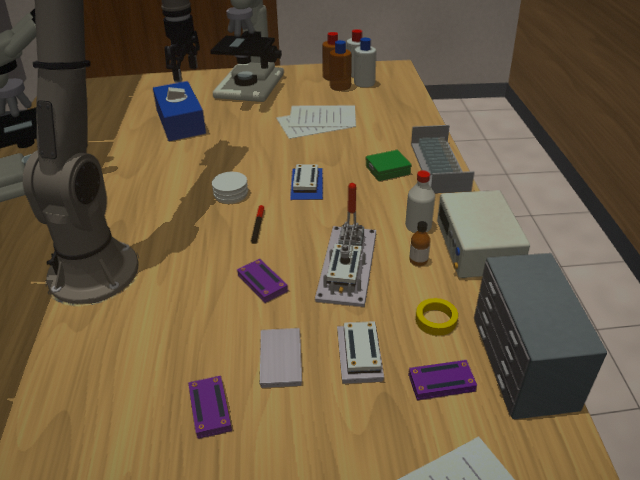

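The top view shows the fixture at about (320,240) with its handle at (291,215). The next chamber is on the mat at (173,271), the cooling chamber at (431,237), the empty block at (432,303), and there are three purple look-alikes. I'll enlarge these.

```bash
python3 - <<'E'
from h import *
import pickle
f=pickle.load(open("top0.pkl","rb"))
save("pics/a.png",(255,195,385,280),6,f=f)
save("pics/b.png",(135,240,225,300),8,f=f)
save("pics/c.png",(390,215,470,330),5,f=f)
g=pickle.load(open("side0.pkl","rb"))
save("pics/d.png",(300,170,400,310),4,f=g)
E
```

```text
(no output)
```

View pics/a.png

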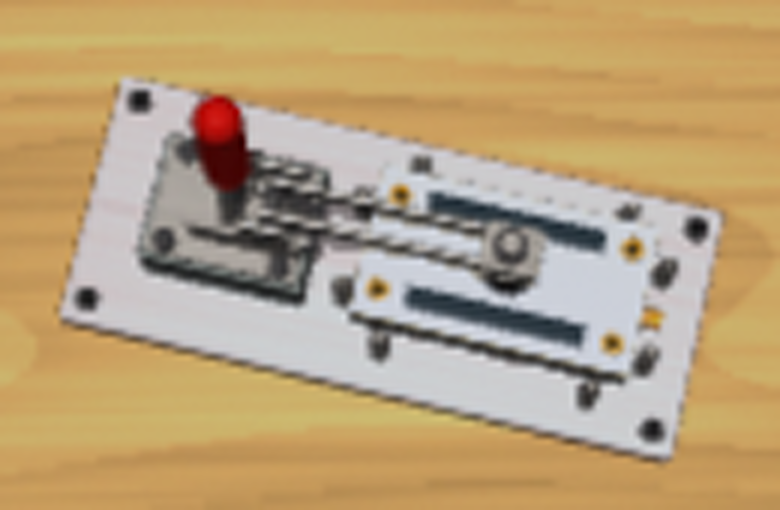

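View pics/b.png

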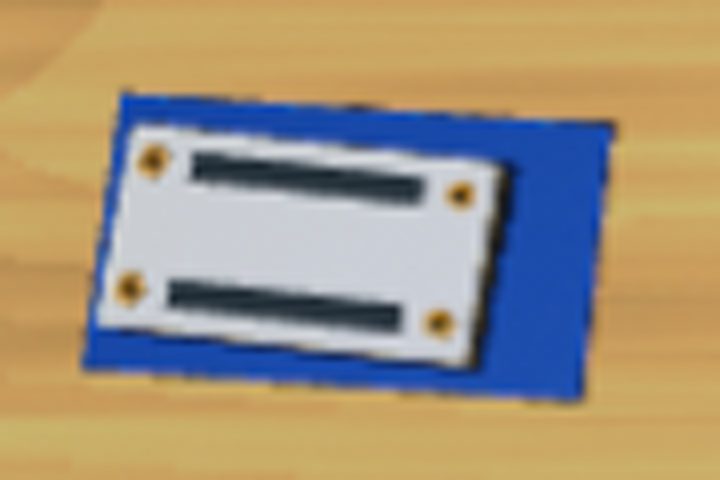

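View pics/c.png

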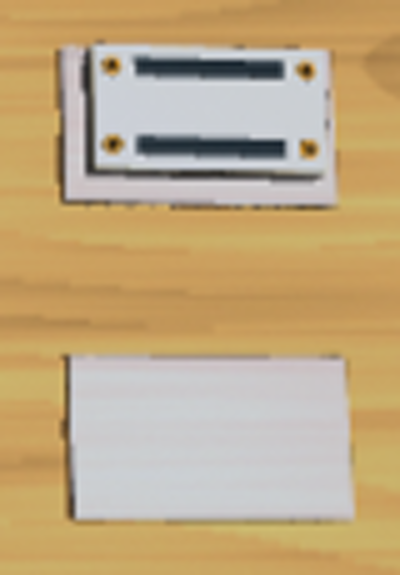

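View pics/d.png

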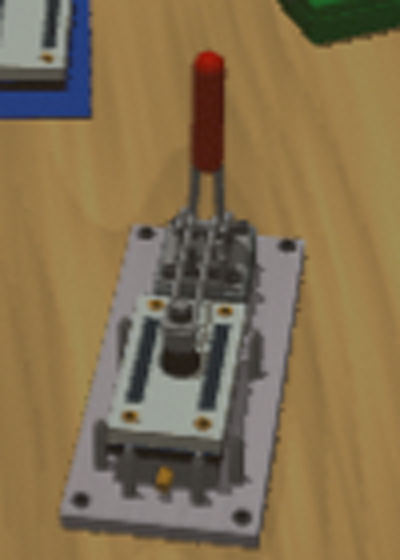

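```bash
cat > m.py <<'E'
from h import *
import pickle
def up(p,s,o): return (np.array(p,float)+.5)/s-.5+np.array(o)
def rep(n,P):
    c=P.mean(0); a=(P[1]+P[2]-P[0]-P[3])/2; b=(P[2]+P[3]-P[0]-P[1])/2
    print(n,c.round(4),"L %.4f W %.4f"%(np.linalg.norm(a),np.linalg.norm(b)),"yawL %.4f  yawW %.4f"%(np.arctan2(a[1],a[0]),np.arctan2(b[1],b[0])+0))
if __name__=="__main__":
    f=pickle.load(open("top0.pkl","rb"))
    g=pickle.load(open("side0.pkl","rb"))
    rep("fix",atz(f,up([(122,78),(722,212),(672,460),(62,322)],6,(255,195)),.012))
    rep("cured",atz(f,up([(401,195),(632,248),(612,343),(377,289)],6,(255,195)),.052))
    rep("next",atz(f,up([(153,160),(460,195),(439,323),(129,288)],8,(135,240)),.023))
    rep("mat",atz(f,up([(122,95),(615,124),(583,401),(83,371)],8,(135,240)),.003))
    rep("free",atz(f,up([(69,355),(343,355),(353,520),(75,520)],5,(390,215)),.016))
    rep("cool",atz(f,up([(112,65),(306,70),(309,149),(113,144)],5,(390,215)),.036))
    # side: fixture corners d.png, scale 4
    rep("fixS",atz(g,up([(133,226),(64,518),(260,532),(303,242)],4,(300,170)),.012))
    rep("curedS",atz(g,up([(156,304),(130,415),(203,423),(225,311)],4,(300,170)),.052))
    print("handle top tip", atz(f,up([(214,112)],6,(255,195)),.178), atz(g,up([(208,62)],4,(300,170)),.178))
    save("pics/e.png",(235,310,395,400),5,f=g)
    save("pics/f.png",(280,150,340,210),8,f=g)
    for nm,ff,uv in (("t",f,(180,271)),("t",f,(432,303)),("t",f,(440,237)),("s",g,(280,357)),("s",g,(361,345))):
        print(nm,uv,bydepth(ff,[uv]).round(4))
E
python3 m.py
```

```text
fix [ 0.5748 -0.031   0.012 ] L 0.2481 W 0.1032 yawL -1.8106  yawW 2.9124
cured [ 0.5644 -0.0737  0.052 ] L 0.0918 W 0.0382 yawL -1.8156  yawW 2.8957
next [0.5032 0.3185 0.023 ] L 0.0921 W 0.0381 yawL -1.6961  yawW 3.0207
mat [0.5046 0.3085 0.003 ] L 0.1497 W 0.0835 yawL -1.6428  yawW 3.0643
free [ 0.4204 -0.288   0.016 ] L 0.1288 W 0.0764 yawL -1.5859  yawW 3.1263
cool [ 0.5732 -0.2928  0.036 ] L 0.0919 W 0.0381 yawL -1.6100  yawW 3.1003
fixS [ 0.5766 -0.0346  0.012 ] L 0.2478 W 0.1015 yawL -1.8076  yawW -0.2255
curedS [ 0.5648 -0.0741  0.052 ] L 0.0917 W 0.0380 yawL -1.8177  yawW -0.2588
handle top tip [[0.59191352 0.03047527 0.178     ]] [[0.58989117 0.0207098  0.178     ]]
t (180, 271) [[0.4997 0.2978 0.0244]]
t (432, 303) [[ 0.4183 -0.2895  0.0128]]
t (440, 237) [[ 0.5703 -0.3123  0.0367]]
s (280, 357) [[ 0.4208 -0.2968  0.0161]]
s (361, 345) [[ 0.572  -0.2972  0.0345]]
```

View pics/e.png

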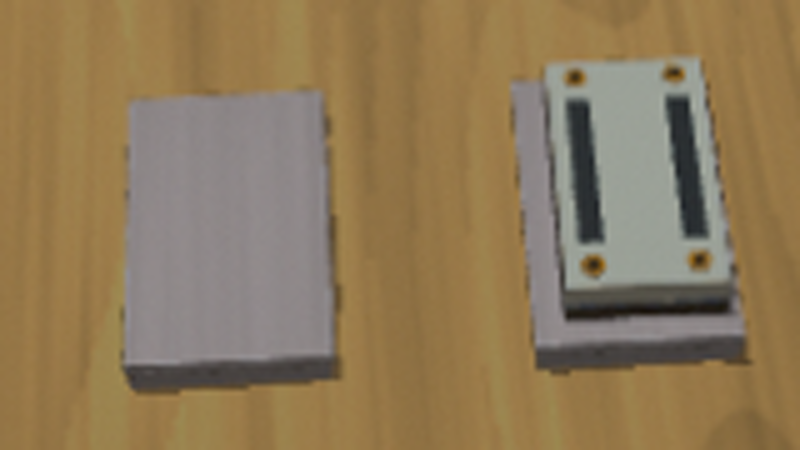

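View pics/f.png

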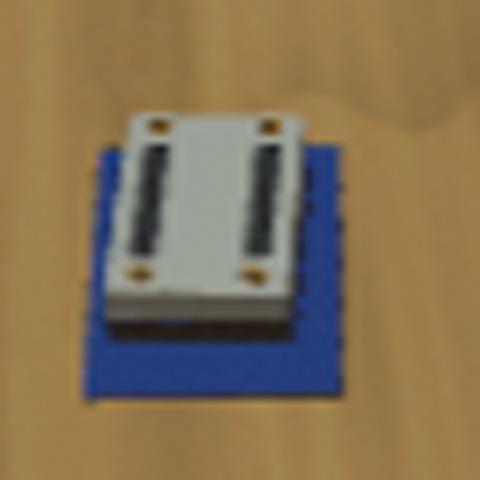

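```bash
cat >> h.py <<'E'
from scipy.spatial.transform import Rotation as Rn
NY=1.330; NEST=np.array([.5643,-.0742])
XD=np.array([np.cos(NY),np.sin(NY)])
def quat(yaw,flip=False):
    # jaws (tool y) along yaw+90deg, tool z down
    a=yaw+np.pi/2+(np.pi if flip else 0)
    y=np.array([np.cos(a),np.sin(a),0]); z=np.array([0,0,-1.]); x=np.cross(y,z)
    return Rn.from_matrix(np.c_[x,y,z]).as_quat()
def grip(th,rad=.095,pen=0):
    c=NEST+XD*(.108+rad*np.sin(th)); return np.array([c[0],c[1],.057+rad*np.cos(th)])
def tcp(p): return np.array(p)-[0,0,r.grip_point_offset]
def st(t=""):
    s=telemetry.observe(); print(t,"t %.2f"%s["time_s"],s["eef_pos"].round(4),"F",s["force"].round(1),"gw %.3f"%s["gripper_width"]); return s
E
python3 - <<'E'
from h import *
for n,p,y in (("h0",tcp(grip(0)),NY),("h1",tcp(grip(1.05)),NY),("nest",[*NEST,.032],NY),("free",[.4204,-.288,.016],1.5556),("free hi",[.4204,-.288,.1],1.5556),("next",[.503,.3185,.003],1.4455),("nest hi",[*NEST,.23],NY),("next hi",[.503,.3185,.23],1.4455)):
    for fl in (0,1):
        q=r.solve_ik(p,quat(y,fl)); print(n,fl,None if q is None else q.round(2))
E
```

```text
h0 0 [-0.28  0.45  0.28  1.51 -0.13  1.2   2.92]
h0 1 [-0.59  0.52  0.75  1.53 -0.37  1.24 -0.02]
h1 0 [-0.28  0.54  0.11  1.48 -0.06  1.13  2.74]
h1 1 [-0.65  0.61  0.69  1.5  -0.4   1.18 -0.14]
nest 0 [ 0.8   0.77 -1.08  1.66  0.73  1.17  2.43]
nest 1 [-0.41  0.59  0.73  1.7  -0.45  1.02  0.24]
free 0 [-0.22  0.68  1.13  1.89 -0.72  1.05 -1.95]
free 1 [-0.13  0.59  0.96  1.89 -0.58  0.97  1.08]
free hi 0 [-0.25  0.52  1.13  1.8  -0.51  1.15 -2.11]
free hi 1 [-0.2   0.47  1.04  1.8  -0.45  1.13  0.97]
next 0 [-0.51  0.59 -0.12  1.63  0.08  0.93  2.36]
next 1 [-0.84  0.6   0.36  1.64 -0.25  0.95 -0.52]
nest hi 0 [ 0.78  0.54 -1.08  1.38  0.47  1.49  2.63]
nest hi 1 [-0.5   0.43  0.88  1.43 -0.33  1.43  0.14]
next hi 0 [-0.56  0.4  -0.05  1.33  0.02  1.42  2.41]
next hi 1 [-0.87  0.41  0.41  1.34 -0.16  1.42 -0.59]
```

```bash
python3 - <<'E'
from h import *
q=quat(NY,1); p=tcp(grip(0))
st(); r.movep(p+[0,0,.09],q); st("above")
r.move_straight(p,q,speed=.12); st("at")
save("pics/g1.png",(220,130,420,290),4,cam="top"); 
save("pics/g2.png",(280,110,420,290),4,cam="side"); 
E
```

```text
t 0.10 [0.196  0.5131 0.2025] F [-0.3 -0.   0.2] gw 1.000
above t 2.33 [0.5899 0.0329 0.223 ] F [0.  0.4 0.2] gw 0.998
at t 3.23 [0.5908 0.0306 0.1341] F [ 0.8 -0.3  0.2] gw 0.997
```

View pics/g2.png

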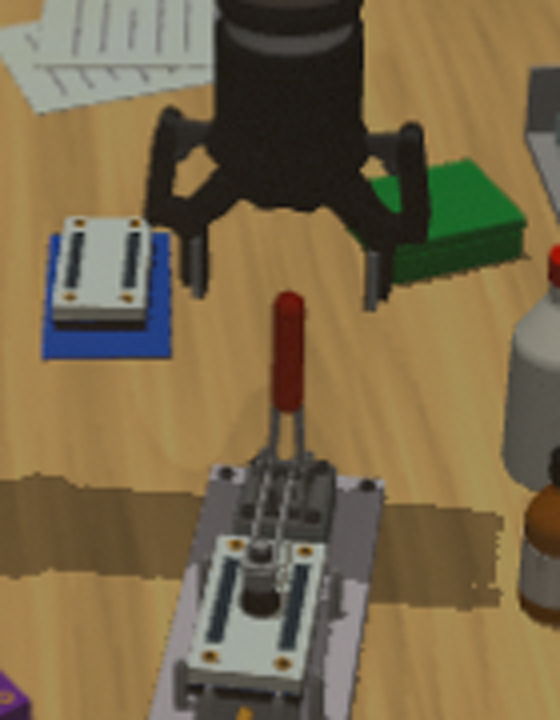

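View pics/g1.png

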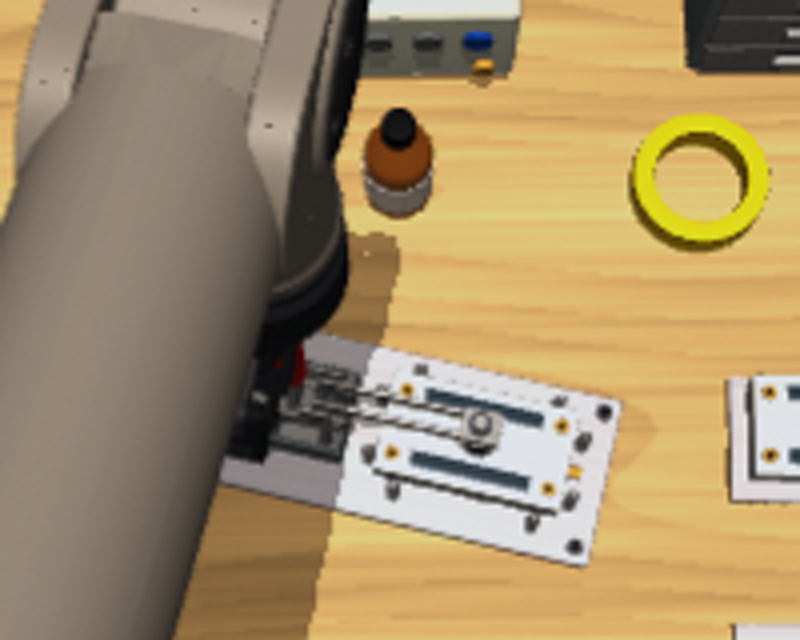

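```bash
cat >> h.py <<'E'
def proj(f,P):
    P=np.atleast_2d(P); c=P@f["camera_from_world"][:3,:3].T+f["camera_from_world"][:3,3]
    s=np.c_[c[:,0],-c[:,1]]/-c[:,2:3]; s=s*(1+f["k1"]*(s**2).sum(1,keepdims=True)); K=f["intrinsics"]
    return s*[K[0,0],K[1,1]]+K[:2,2]
E
python3 - <<'E'
from h import *
s=st(); f=grab_frame("side")
e=s["eef_pos"]; R=Rn.from_quat(s["ee_rot"]).as_matrix(); print(R.round(3))
for d in (0,.013,.03):
  for sg in (-1,1):
    print(d,sg,((proj(f,e+R@[0,sg*.0425,-d])-[280,110])*4).round())
print("handle tip",(proj(f,grip(0,.121))-[280,110])*4)
uv=np.array([(200,290),(370,300),(288,300)])/4+[280,110]
print(bydepth(f,uv))
print(f["z_map"][182:186,370:376].round(3))
E
```

```text
t 3.33 [0.591  0.0306 0.1344] F [ 0.6 -0.1  0.5] gw 1.001
[[ 0.238  0.971  0.002]
 [ 0.971 -0.238  0.   ]
 [ 0.001  0.002 -1.   ]]
0 -1 [[208. 351.]]
0 1 [[363. 363.]]
0.013 -1 [[208. 332.]]
0.013 1 [[364. 344.]]
0.03 -1 [[208. 306.]]
0.03 1 [[365. 317.]]
handle tip [[284.5920949 290.2311819]]
[[0.54470376 0.03007514 0.18158233]
 [0.63247942 0.00785102 0.18391896]
 [0.59095219 0.02276096 0.17690006]]
[[1.589 1.249 1.249 1.245 0.    1.248]
 [1.588 1.25  1.251 1.241 1.253 1.248]
 [1.588 1.25  1.253 1.249 1.254 1.252]
 [1.576 1.252 1.25  1.25  1.582 1.578]]
```

```bash
python3 - <<'E'
from h import *
f=save("pics/g3.png",(310,130,395,215),8,cam="side")
E
```

```text
(no output)
```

View pics/g3.png

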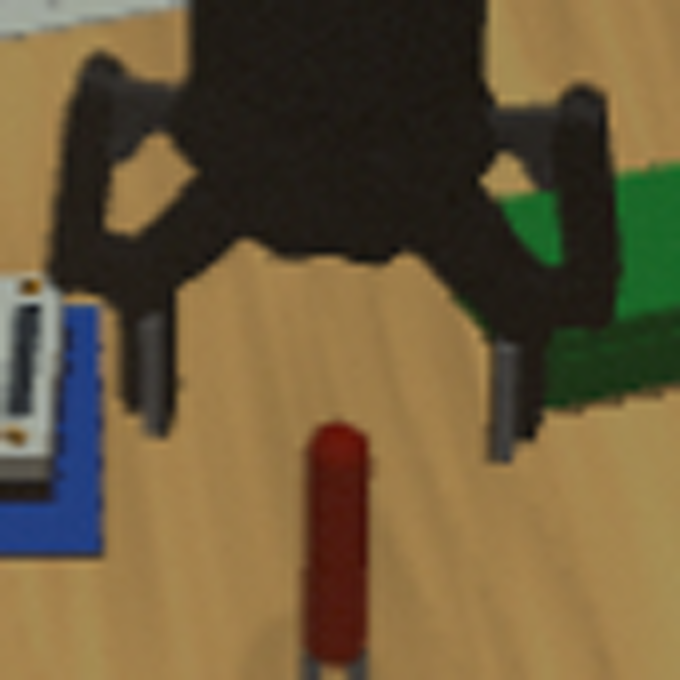

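```bash
python3 - <<'E'
from h import *
s=st(); 
f=grab_frame("side"); 
from collections import defaultdict
for nm,(x,y) in dict(padL=(153,400),padLtip=(153,425),padR=(505,400),padRtip=(502,450),handle=(338,470),handleM=(338,560),cyl=(338,120)).items():
    u,v=int(round(310+x/8)),int(round(130+y/8))
    z=f["z_map"][v-1:v+2,u-1:u+2]; z=np.median(z[z>0])
    o,d=rays(f,[(u,v)]); print(nm,(u,v),z.round(3),(o+d*z).round(4))
t=grab_frame("top"); cv2.imwrite("pics/g4.png",cv2.resize(t["img"][190:270,240:340,::-1],None,fx=8,fy=8,interpolation=cv2.INTER_CUBIC))
e=s["eef_pos"];R=Rn.from_quat(s["ee_rot"]).as_matrix()
for d in(.013,.036): print((proj(t,[e+R@[0,g*.0425,-d] for g in(-1,1)])-[240,190])*8)
E
```

```text
t 3.42 [0.5907 0.0306 0.1342] F [-0.2  0.1  0.6] gw 1.003
padL (329, 180) 1.261 [[0.5426 0.0296 0.1884]]
padLtip (329, 183) 1.266 [[0.5426 0.0301 0.1804]]
padR (373, 180) 1.245 [[0.6334 0.0096 0.1952]]
padRtip (373, 186) 1.254 [[0.6339 0.0097 0.1801]]
handle (352, 189) 1.269 [[0.5909 0.021  0.1678]]
handleM (352, 200) 1.284 [[0.5911 0.0197 0.1402]]
cyl (352, 145) 1.176 [[ 0.5865 -0.0026  0.2887]]
[[370.03124727 376.2197112 ]
 [446.78255227  72.24075376]]
[[363.71584619 356.05286957]
 [442.46897629  45.01320804]]
```

View pics/g4.png

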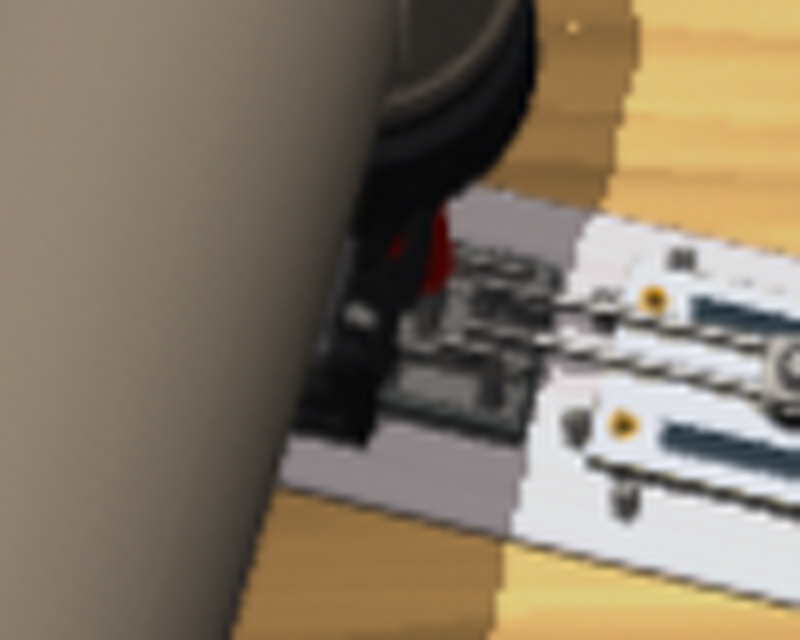

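```bash
python3 - <<'E'
from h import *
q=quat(NY,1); p=tcp(grip(0))
r.move_straight(p-[0,0,.018],q,speed=.1,max_force=8); st("at")
r.close_gripper(20); st("closed")
save("pics/g5.png",(300,120,400,220),7,cam="side")
E
```

```text
at t 3.86 [0.5894 0.0309 0.1146] F [ 0.7 -0.   1. ] gw 0.998
closed t 4.48 [0.5927 0.03   0.1159] F [ 4.2 -0.6 -2.7] gw 0.204
```

View pics/g5.png

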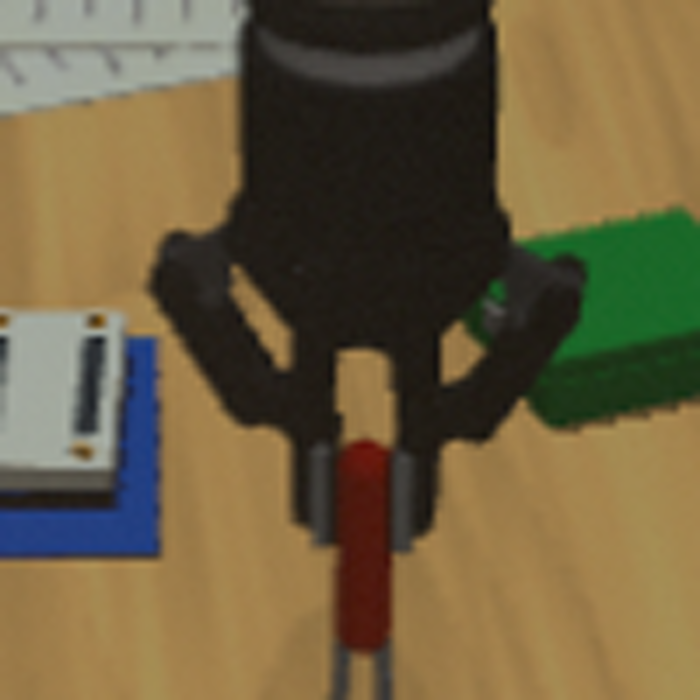

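```bash
python3 - <<'E'
from h import *
q=quat(NY,1); off=.1159-.160
for th in (.12,.25,.45,.65,.85,1.0,1.06):
    p=grip(th,.103)+[0,0,off]
    hit=r.move_straight(p,q,speed=.1,max_force=30)
    st("%.2f %s"%(th,hit))
    if hit: break
save("pics/h1.png",(280,90,400,250),4,cam="side")
save("pics/h2.png",(240,170,400,280),5,cam="top")
E
```

```text
0.12 False t 4.81 [0.5954 0.0408 0.1156] F [ 3.6 -2.3 -2.8] gw 0.200
0.25 False t 5.09 [0.5989 0.0546 0.1132] F [ 6.2 -2.6 -1.7] gw 0.199
0.45 False t 5.45 [0.6037 0.0739 0.1062] F [ 5.1 -3.5 -1.4] gw 0.201
0.65 False t 5.81 [0.6081 0.0914 0.0955] F [ 6.3 -1.5  0.5] gw 0.204
0.85 False t 6.17 [0.612  0.1067 0.0815] F [ 6.5 -1.2  1.9] gw 0.205
1.00 False t 6.47 [0.6144 0.1163 0.0691] F [ 6.8 -0.9  1.8] gw 0.201
1.06 False t 6.72 [0.6152 0.1195 0.064 ] F [ 6.7 -0.6  1.5] gw 0.200
```

View pics/h1.png

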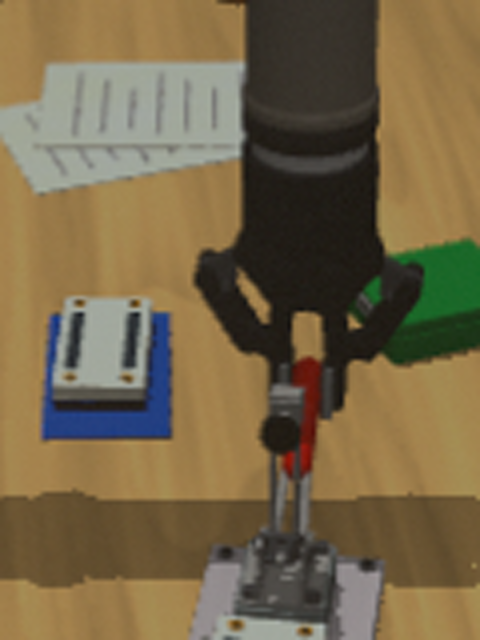

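View pics/h2.png

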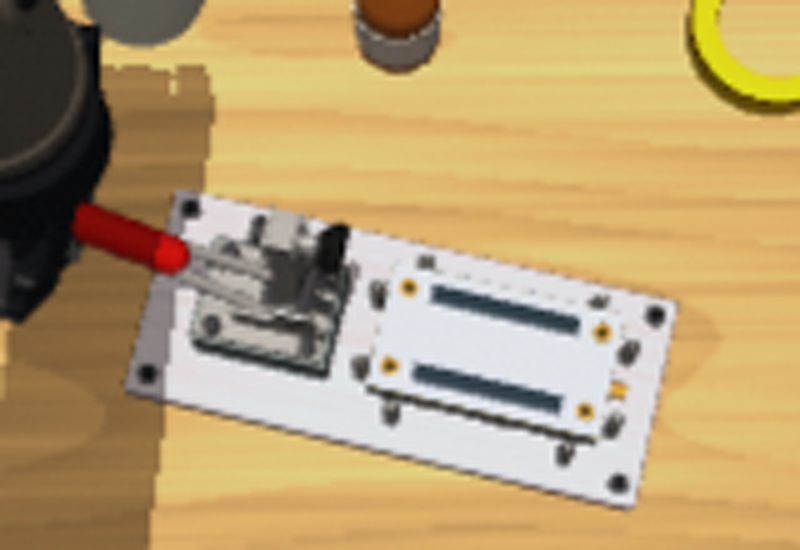

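```bash
python3 - <<'E'
from h import *
from m import up,rep
import pickle
q=quat(NY,1)
f=grab_frame("top")
rep("cured",atz(f,up([(409,287),(602,332),(585,411),(390,365)],5,(240,170)),.052))
r.gripper_open(); s=st("open")
e=s["eef_pos"]; r.move_straight([e[0],e[1],.21],q,speed=.25)
r.movep([*NEST,.21],q); st()
r.move_straight([*NEST,.08],q,speed=.2); 
print(r.move_straight([*NEST,.014],q,speed=.06,max_force=8)); st()
save("pics/i1.png",(300,170,400,290),6,cam="side")
save("pics/i2.png",(240,170,400,280),5,cam="top")
E
```

```text
cured [ 0.5645 -0.0738  0.052 ] L 0.0918 W 0.0381 yawL -1.8204  yawW 2.8989
open t 7.54 [0.6113 0.118  0.0632] F [-0.6 -0.4 -0.1] gw 1.004
 t 9.08 [ 0.5647 -0.0712  0.209 ] F [ 0.3  1.  -0. ] gw 1.001
False
 t 11.13 [ 0.5648 -0.0743  0.0145] F [-0.5 -0.1 -0. ] gw 1.000
```

View pics/i1.png

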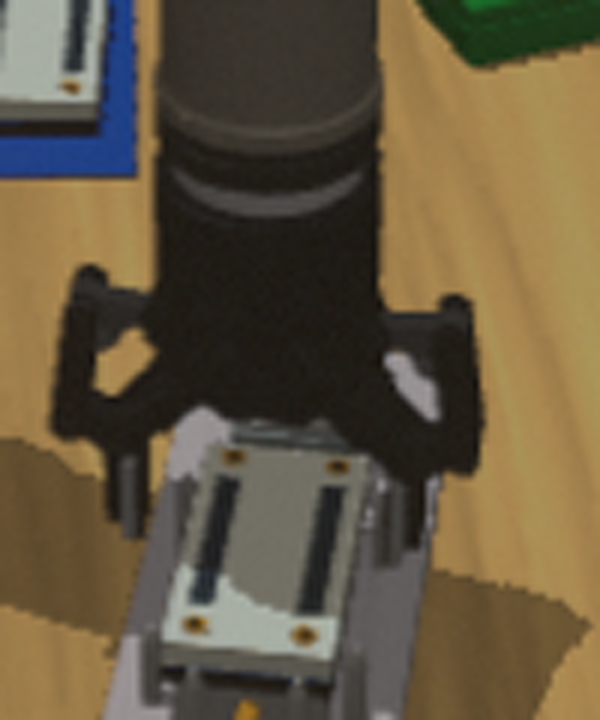

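View pics/i2.png

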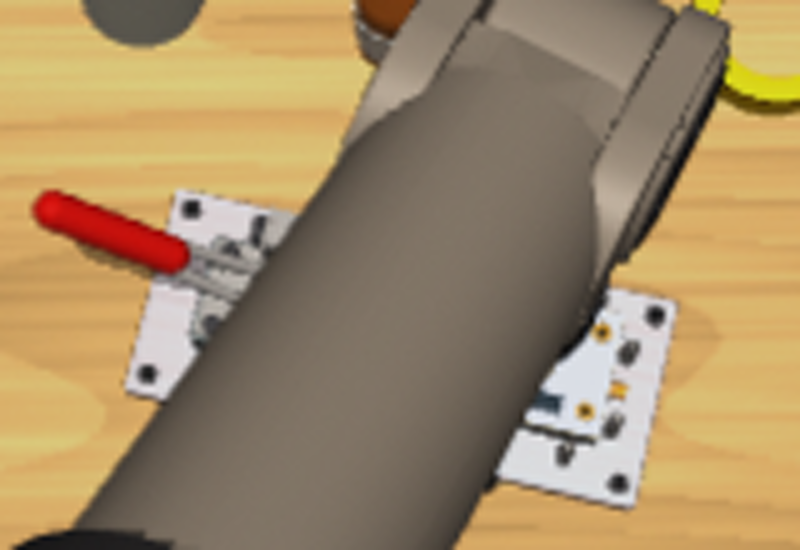

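```bash
python3 - <<'E'
from h import *
q=quat(NY,1)
print(r.move_straight([*NEST,.0065],q,speed=.04,max_force=6)); st()
r.close_gripper(40); st("closed")
f=save("pics/i3.png",(300,170,400,290),6,cam="side")
for x,y in ((158,560),(365,580),(150,540),(370,560)):
    u,v=int(300+x/6),int(170+y/6); z=f["z_map"][v-1:v+2,u-1:u+2]; o,d=rays(f,[(u,v)]); print((o+d*np.median(z[z>0])).round(4))
E
```

```text
False
 t 11.57 [ 0.5638 -0.074   0.006 ] F [-0.  -0.2  0.7] gw 0.996
closed t 11.93 [ 0.565  -0.0745  0.007 ] F [0.5 1.3 2. ] gw 0.690
[[ 0.5257 -0.0755  0.0482]]
[[ 0.5961 -0.0916  0.0478]]
[[ 0.5237 -0.0744  0.0559]]
[[ 0.598  -0.0919  0.0563]]
```

View pics/i3.png

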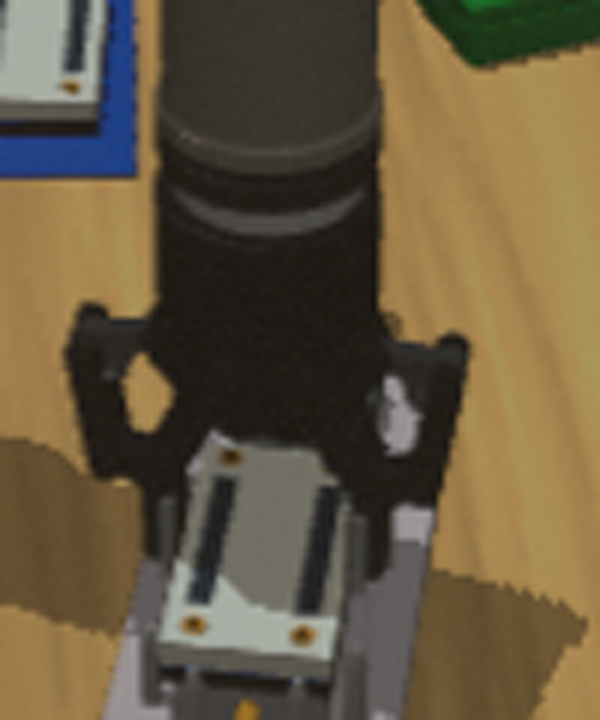

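```bash
python3 - <<'E'
from h import *
q=quat(NY,1)
r.move_straight([.565,-.0744,.03],q,speed=.05); st()
r.move_straight([.565,-.0744,.11],q,speed=.15); st()
f=save("pics/j1.png",(270,140,430,300),4,cam="side")
f=save("pics/j2.png",(240,170,400,280),5,cam="top")
E
```

```text
t 12.59 [ 0.5647 -0.0742  0.03  ] F [-0.4 -0.4 -2.1] gw 0.691
 t 13.28 [ 0.5642 -0.074   0.1091] F [-0.3 -0.5 -2.8] gw 0.688
```

View pics/j1.png

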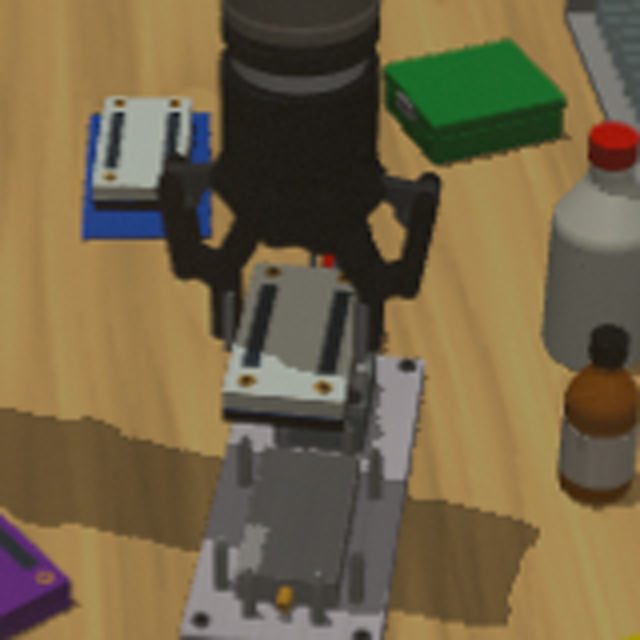

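```bash
python3 - <<'E'
from h import *
q=quat(1.5556,1)
r.move_straight([.4204,-.288,.09],q,speed=.22); st()
r.move_straight([.4204,-.288,.005],q,speed=.15); st()
f=save("pics/k1.png",(220,270,380,400),5,cam="side")
print(r.move_straight([.4204,-.288,-.0105],q,speed=.025,max_force=4)); st("down")
f=save("pics/k2.png",(220,270,380,400),5,cam="side")
E
```

```text
t 14.70 [ 0.4212 -0.2868  0.0898] F [ 0.1  0.5 -1.5] gw 0.692
 t 15.42 [ 0.4212 -0.2884  0.0056] F [ 0.5 -0.2 -1.6] gw 0.694
True
down t 16.02 [ 0.4203 -0.2878 -0.009 ] F [-0.5  1.1  4.3] gw 0.690
```

View pics/k2.png

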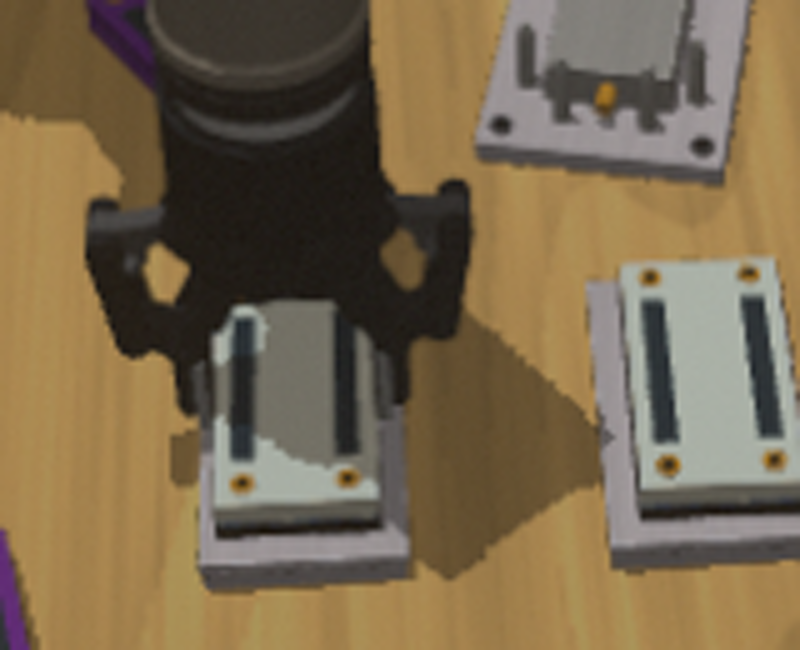

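The chamber is on the block (ports at about (242,483) and (347,478), block edge margins even). I'll release it, then look at the block and the empty nest.

```bash
python3 - <<'E'
from h import *
q=quat(1.5556,1)
r.gripper_open(); st("open")
r.move_straight([.4204,-.288,.13],q,speed=.22)
r.movep([.50,.25,.2],quat(1.4455,1)); st()
f=save("pics/l1.png",(390,215,470,330),5,cam="top")
f=save("pics/l2.png",(300,200,385,280),9,f=f)
f=save("pics/l3.png",(310,210,390,310),6,cam="side")
E
```

```text
open t 16.46 [ 0.4192 -0.2867 -0.0101] F [-0.4  0.1 -0.1] gw 1.001
 t 19.22 [0.5006 0.2481 0.1999] F [-0.2  0.3 -0.7] gw 0.998
```

View pics/l1.png

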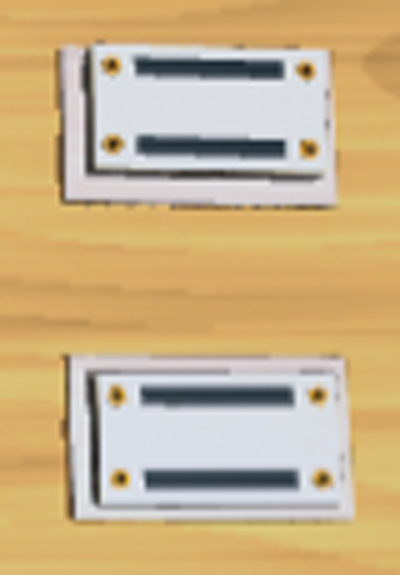

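View pics/l2.png

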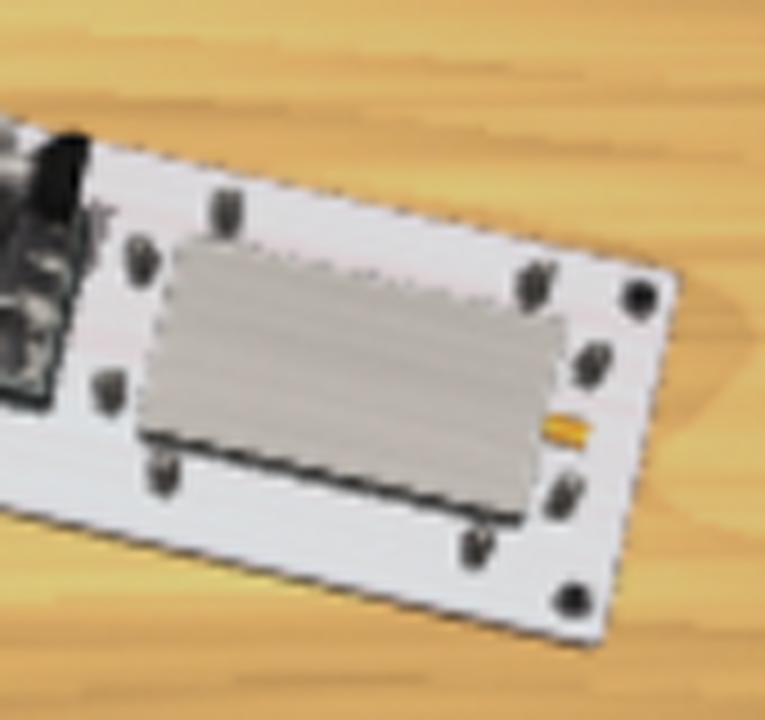

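View pics/l3.png

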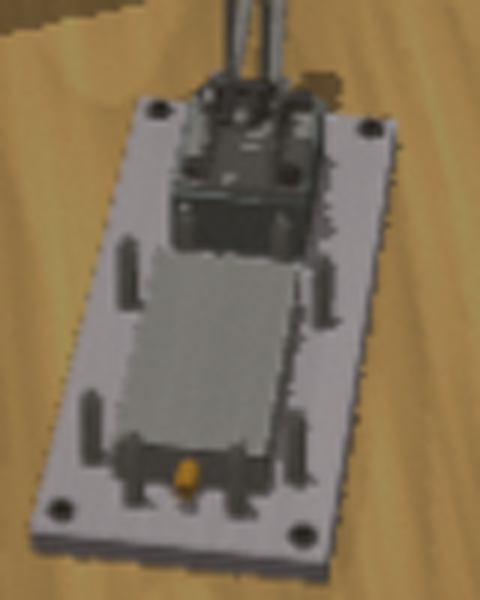

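```bash
python3 - <<'E'
from h import *
from m import up,rep
import pickle
f=pickle.load(open("top0.pkl","rb")); g=pickle.load(open("side0.pkl","rb"))
rep("cured on block",atz(f,up([(117,396),(318,396),(322,479),(120,479)],5,(390,215)),.036))
rep("free",atz(f,up([(69,355),(343,355),(353,520),(75,520)],5,(390,215)),.016))
rep("platen",atz(f,up([(182,240),(565,318),(523,520),(140,432)],9,(300,200)),.032))
rep("dowL",atz(f,up([(229,198),(539,270),(479,537),(164,462)],9,(300,200)),.046))
rep("dowE",atz(f,up([(141,246),(597,350),(566,484),(108,378)],9,(300,200)),.046))
rep("platenS",atz(g,up([(155,248),(115,440),(265,452),(303,262)],6,(310,210)),.032))
rep("nextS",atz(g,up([(159,126),(139,274),(254,276),(269,126)],8,(280,150)),.023))
print(NEST)
E
```

```text
cured on block [ 0.4186 -0.287   0.036 ] L 0.0922 W 0.0377 yawL -1.5860  yawW 3.1191
free [ 0.4204 -0.288   0.016 ] L 0.1288 W 0.0764 yawL -1.5859  yawW 3.1263
platen [ 0.5639 -0.0743  0.032 ] L 0.1022 W 0.0539 yawL -1.8027  yawW 2.9136
dowL [ 0.5637 -0.0738  0.046 ] L 0.0826 W 0.0720 yawL -1.8210  yawW 2.8932
dowE [ 0.5642 -0.0738  0.046 ] L 0.1207 W 0.0361 yawL -1.8157  yawW 2.8884
platenS [ 0.5654 -0.0753  0.032 ] L 0.1040 W 0.0535 yawL -1.8127  yawW -0.2300
nextS [0.5028 0.318  0.023 ] L 0.0926 W 0.0376 yawL -1.6898  yawW -0.1219
[ 0.5643 -0.0742]
```

```bash
python3 - <<'E'
from h import *
q=quat(1.448,1); P=[.5033,.3183]
r.movep([*P,.09],q)
r.move_straight([*P,.0],q,speed=.15)
print(r.move_straight([*P,-.0225],q,speed=.05,max_force=6)); st()
r.close_gripper(40); st("closed")
f=save("pics/n1.png",(260,120,360,220),6,cam="side")
E
```

```text
False
 t 21.25 [ 0.5032  0.3182 -0.0228] F [ 0.8  0.7 -0.3] gw 0.999
closed t 21.61 [ 0.5041  0.3185 -0.0218] F [ 0.1 -0.   3. ] gw 0.690
```

View pics/n1.png

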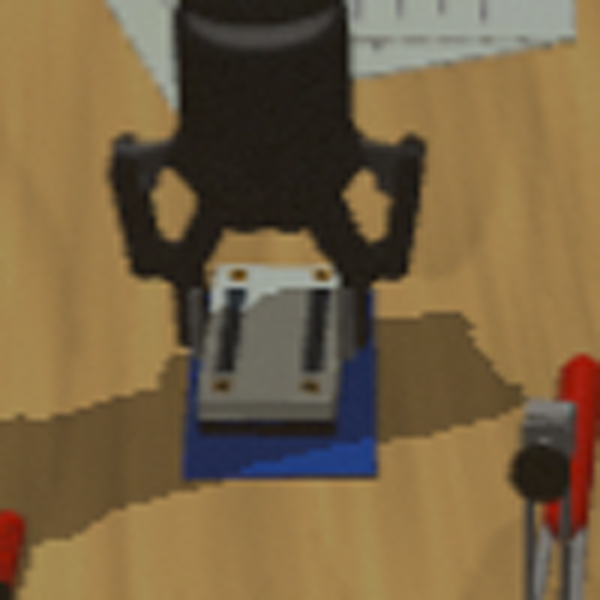

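```bash
python3 - <<'E'
from h import *
q0=quat(1.448,1); q=quat(1.326,1)
r.move_straight([.504,.3184,-.005],q0,speed=.05); st()
r.move_straight([.504,.3184,.18],q0,speed=.2)
r.move_straight([.5645,-.0742,.18],q,speed=.22); st()
r.move_straight([.5645,-.0742,.045],q,speed=.15)
r.move_straight([.5645,-.0742,.0285],q,speed=.05); st()
f=save("pics/o1.png",(310,200,390,310),6,cam="side")
f=save("pics/o2.png",(300,200,385,280),9,cam="top")
E
```

```text
t 22.16 [ 0.504   0.3185 -0.0048] F [ 0.1 -0.4 -2.1] gw 0.691
 t 25.19 [ 0.5646 -0.0725  0.1799] F [-0.5 -0.8 -2.3] gw 0.691
 t 26.73 [ 0.5642 -0.0741  0.0281] F [-0.2  0.1 -1.2] gw 0.697
```

View pics/o1.png

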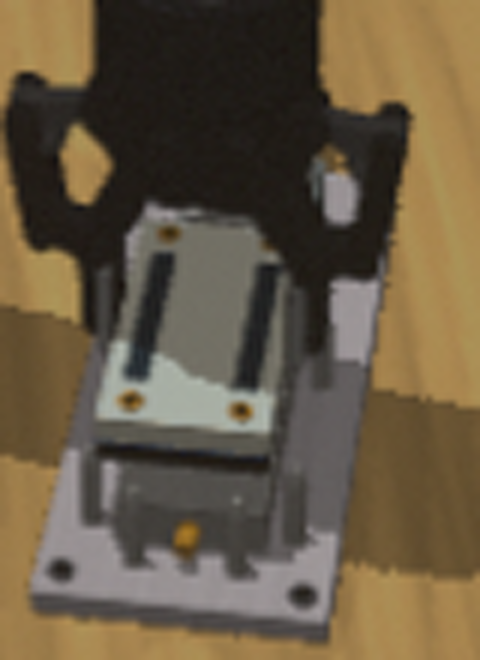

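View pics/o2.png

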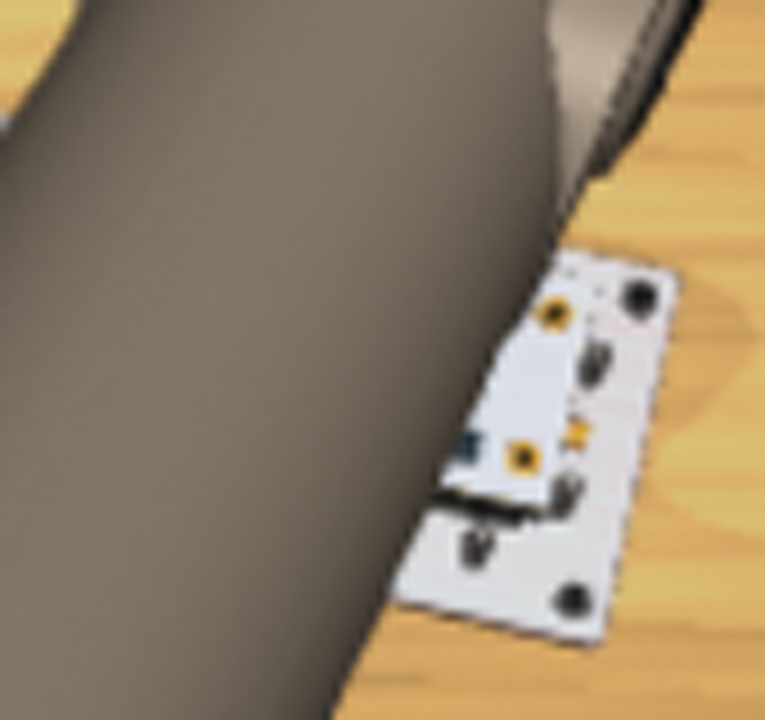

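```bash
python3 - <<'E'
from h import *
from m import up
import pickle
f=pickle.load(open("top0.pkl","rb")); g=pickle.load(open("side0.pkl","rb"))
a=1.322; R=np.array([[np.cos(a),np.sin(a)],[-np.sin(a),np.cos(a)]])
for nm,P in (("top",atz(f,up([(554,314),(524,457)],9,(300,200)),.0736)),("side",atz(g,up([(169,233),(131,400),(240,411)],6,(310,200)),.0736))):
    print(nm,(R@(P[:,:2]-[.5642,-.0740]).T).T.round(4))
E
```

```text
top [[-0.0463 -0.018 ]
 [-0.0468  0.0196]]
side [[ 0.044   0.0201]
 [-0.0481  0.0193]
 [-0.0481 -0.0181]]
```

```bash
python3 - <<'E'
from h import *
q=quat(1.324,1)
p=np.array([.5645,-.0742])+XD*.0007+np.array([.0004,0])
for z in (.02,.012):
    print(r.move_straight([*p,z],q,speed=.03,max_force=5)); st()
print(r.move_straight([*p,.0055],q,speed=.02,max_force=4)); st("down")
f=save("pics/p1.png",(310,200,390,310),6,cam="side")
E
```

```text
False
 t 27.26 [ 0.5648 -0.0734  0.0197] F [-0.2 -0.  -0.7] gw 0.685
False
 t 27.68 [ 0.5648 -0.0735  0.0117] F [ 0.7  0.  -1.8] gw 0.690
True
down t 27.99 [ 0.5655 -0.0736  0.0072] F [-0.4  0.   4.8] gw 0.694
```

View pics/p1.png

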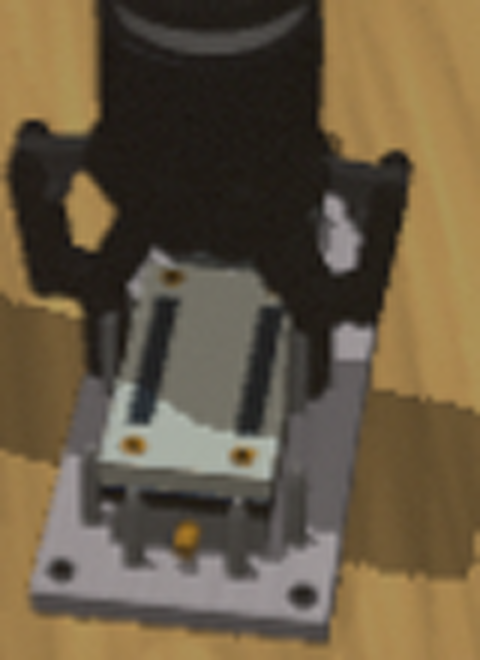

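```bash
python3 - <<'E'
from h import *
q=quat(1.324,1)
r.gripper_open(); s=st("open"); e=s["eef_pos"]
r.move_straight([e[0],e[1],.06],q,speed=.1)
r.move_straight([e[0],e[1],.21],q,speed=.22)
r.movep([.6135,.119,.21],quat(NY,1)); st()
f=save("pics/q1.png",(300,195,385,280),9,cam="top")
f=save("pics/q2.png",(300,180,400,310),6,cam="side")
E
```

```text
open t 28.43 [ 0.5638 -0.0731  0.0056] F [-0.4 -0.3  0.1] gw 1.004
 t 30.76 [0.613  0.1168 0.2091] F [ 0.4 -0.5 -0.2] gw 1.000
```

View pics/q1.png

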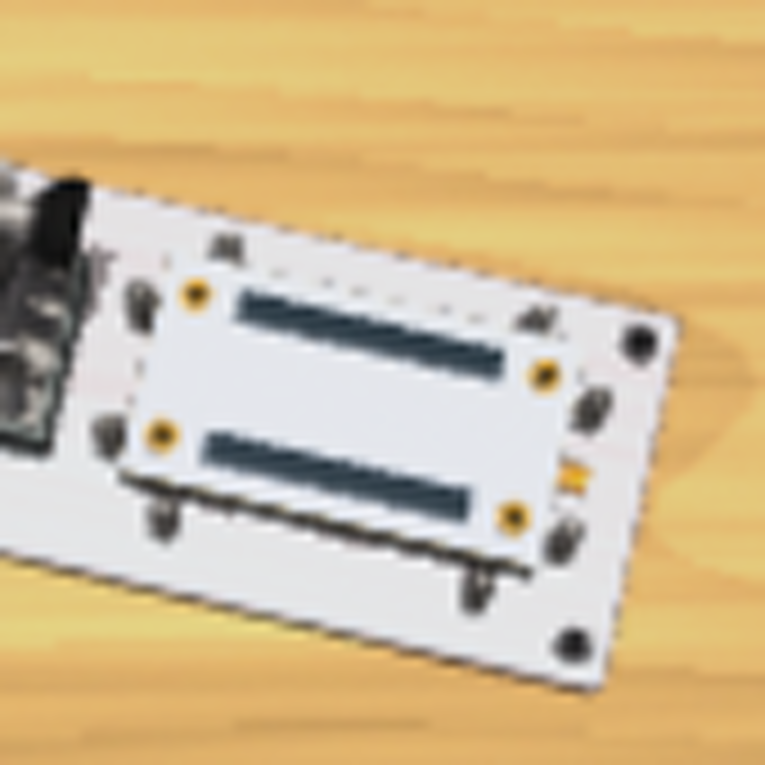

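View pics/q2.png

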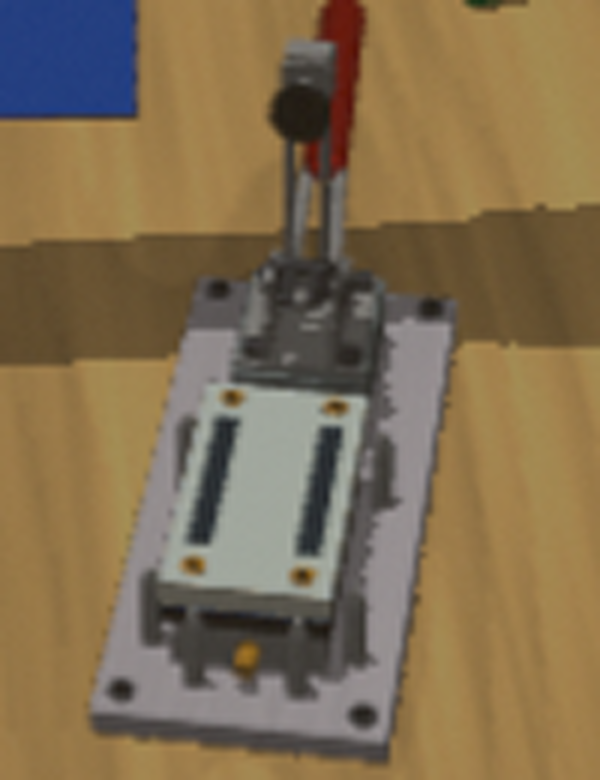

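```bash
python3 - <<'E'
from h import *
from m import up,rep
import pickle
f=pickle.load(open("top0.pkl","rb")); g=pickle.load(open("side0.pkl","rb"))
rep("next",atz(f,up([(196,293),(545,375),(513,517),(162,435)],9,(300,195)),.052))
rep("nextS",atz(g,up([(231,398),(192,566),(302,576),(335,407)],6,(300,180)),.052))
g=grab_frame("side")
for u,v in ((347,255),(340,268),(345,262),(350,247)):
    z=g["z_map"][v-2:v+3,u-2:u+3];o,d=rays(g,[(u,v)]);print((o+d*np.median(z[z>0])).round(4))
E
```

```text
next [ 0.564  -0.0738  0.052 ] L 0.0920 W 0.0383 yawL -1.8202  yawW 2.8961
nextS [ 0.5637 -0.0748  0.052 ] L 0.0922 W 0.0381 yawL -1.8161  yawW -0.2334
[[ 0.5723 -0.0584  0.0522]]
[[ 0.5532 -0.0977  0.0513]]
[[ 0.5656 -0.0802  0.0518]]
[[ 0.5818 -0.0317  0.0518]]
```

```bash
python3 - <<'E'
from h import *
a=1.322; X=np.array([np.cos(a),np.sin(a)]); N=np.array([.5650,-.0740]); q=quat(a,1); off=-.0441
def G(th,rad=.103):
    c=N+X*(.108+rad*np.sin(th)); return np.array([*c,.057+rad*np.cos(th)+off])
p=G(1.06)
r.move_straight(p+[0,0,.06],q,speed=.2)
print(r.move_straight(p,q,speed=.1,max_force=8)); st()
r.close_gripper(30); st("closed")
for th in (.95,.8,.6,.4,.25,.12,.05,0,-.03):
    hit=r.move_straight(G(th),q,speed=.1 if th>.3 else .06,max_force=30)
    st("%.2f %s"%(th,hit))
    if hit: break
save("pics/s1.png",(280,90,400,250),4,cam="side")
E
```

```text
False
 t 32.24 [0.6145 0.1177 0.064 ] F [-1.  -0.8  0.7] gw 0.998
closed t 32.87 [0.6146 0.1176 0.0636] F [ 2.1 -1.  -0.4] gw 0.199
0.95 False t 33.13 [0.613  0.1113 0.0732] F [ 3.7 -0.2 -1.2] gw 0.200
0.80 False t 33.44 [0.6106 0.1015 0.0848] F [ 3.4 -2.8 -0.8] gw 0.198
0.60 False t 33.80 [0.6068 0.0865 0.0978] F [ 4.8 -3.1 -1.5] gw 0.198
0.40 False t 34.16 [0.6026 0.0698 0.1075] F [ 5.5 -2.4 -2.2] gw 0.197
0.25 False t 34.57 [0.5995 0.0576 0.1121] F [ 6.7 -1.6 -4.6] gw 0.197
0.12 False t 34.94 [0.5965 0.0457 0.1148] F [ 7.   0.7 -3. ] gw 0.197
0.05 False t 35.21 [0.5947 0.0385 0.1158] F [ 5.5  0.1 -1.5] gw 0.201
0.00 False t 35.46 [0.5935 0.0336 0.116 ] F [ 5.6 -1.2 -0.4] gw 0.195
-0.03 False t 35.71 [0.5928 0.0308 0.1161] F [ 5.2 -0.4 -0.5] gw 0.196
```

View pics/s1.png

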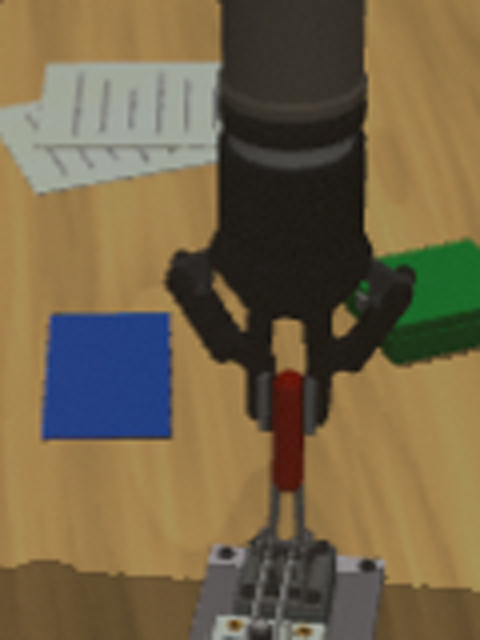

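```bash
python3 - <<'E'
from h import *
a=1.322; X=np.array([np.cos(a),np.sin(a)]); N=np.array([.5650,-.0740]); q=quat(a,1); off=-.0441
def G(th,rad=.103):
    c=N+X*(.108+rad*np.sin(th)); return np.array([*c,.057+rad*np.cos(th)+off])
for th in (-.06,-.09):
    hit=r.move_straight(G(th),q,speed=.03,max_force=12); st("%.2f %s"%(th,hit))
    if hit: break
r.gripper_open(); s=st("open"); e=s["eef_pos"]
r.move_straight([e[0],e[1],.24],q,speed=.2)
r.movep([.45,.25,.3],q); st()
f=save("pics/t1.png",(255,195,385,280),6,cam="top")
f=save("pics/t2.png",(300,170,400,310),4,cam="side")
save("pics/t3.png",cam="top")
E
```

```text
-0.06 False t 36.01 [0.5924 0.0293 0.1161] F [6.1 1.6 1.4] gw 0.196
-0.09 False t 36.26 [0.5925 0.0293 0.1161] F [7.7 4.8 1.7] gw 0.196
open t 36.92 [0.5892 0.0216 0.1154] F [-0.   0.8 -0.2] gw 0.999
 t 38.77 [0.4507 0.2482 0.2994] F [ 0.8 -0.2 -1. ] gw 1.003
```

View pics/t1.png

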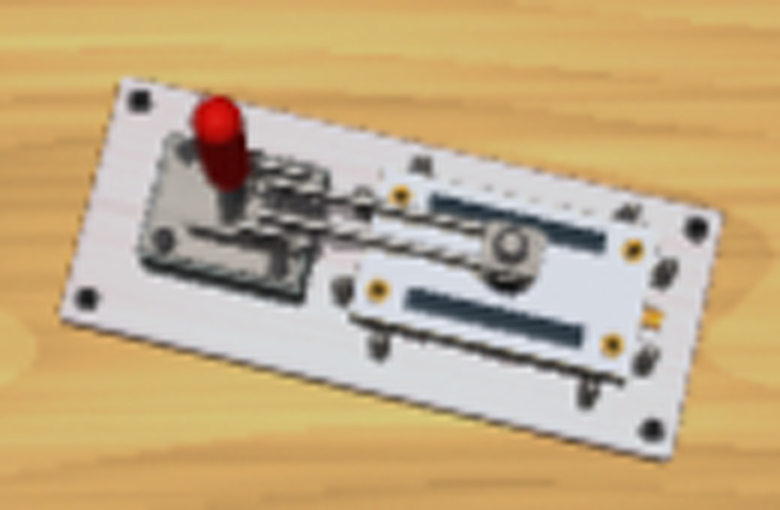

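View pics/t2.png

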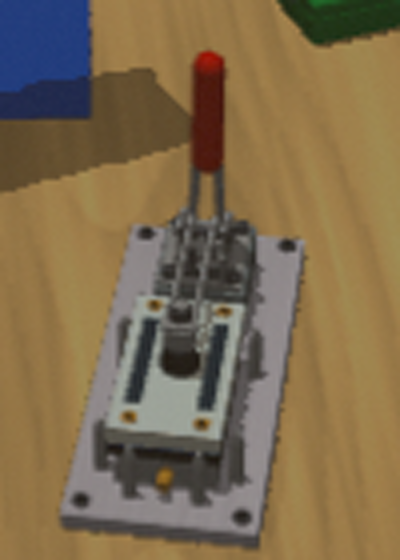

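View pics/t3.png

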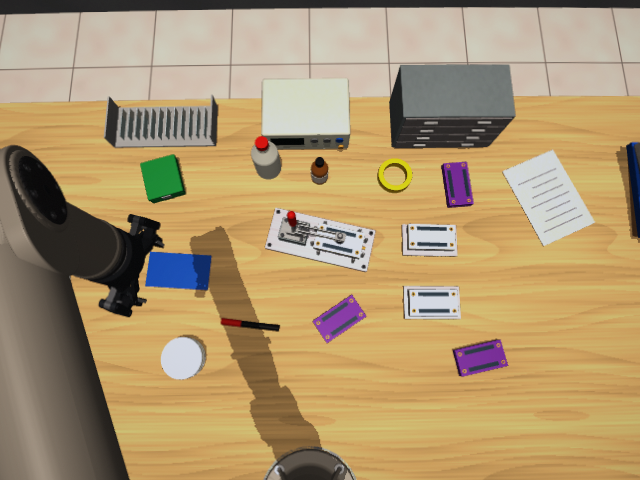

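The handle tip is at (214,112) in the top crop and (208,62) in the side crop, the same as at the start, so the clamp is shut. The bystanders haven't moved and the robot is clear, so I'm handing the job in.

```bash
python3 - <<'E'
from h import *
r.dwell(.3); st(); job.sign_off()
E
```

```text
t 39.22 [0.4502 0.2496 0.2999] F [-0.2 -0.1 -0.4] gw 0.999
the job is handed in; nothing more can be done
```

The job is done and handed in at about 39 s; the sign-off gives no verdict. I threw the clamp open, moved the cured chamber to the empty cooling block, seated the next chamber in the nest and shut the clamp on it.

- **Cured chamber:** it lies about 2 mm from the block's centre and is square within about 0.01 rad, measured in the top picture.
- **Next chamber:** before clamping it was within about 1 mm of the nest centre. Its top was at 52 mm, which is fully down. After clamping, its ports are in the same pixels as the first chamber's were at the start.
- **Clamp:** the handle came up against its stop. Its tip and the arm are back at the same pixels as in the starting pictures, so it reads as shut and locked.
- **Everything else:** the cooling chamber and bystanders look unmoved, and the gripper is open and clear.

**Disagreements:**
- **Finger length:** the fingertips sat about 24 mm farther back than the stated tool point, in both the pictures and the depth readings. I grasped correspondingly lower, and the touch-down heights agreed with that.
- **Handle side force:** the handle pulled the gripper sideways with about 5 to 7 N while held, so my estimate of its position across the hinge was 2 to 4 mm off.

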